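# Slide the pepper mill and the oil bottle home into the condiment rack

## Task

Put the pepper mill and the oil bottle that stand before the open side of the low wooden condiment rack away in its two free bays, one to a bay and either way round, by pushing each one gently, low down near its foot, until it stands upright against the back rail. Let them slide on the worktop: do not grip, lift or tip them. Leave the mustard jar in its bay and everything else where it stands.

Things in the scene. Friction and masses are not known exactly. Their poses are not given: they have to be found in the camera images.
- rack: Low brown wooden fence fixed to the worktop, 304 mm long, no floor. Origin on the worktop, mid-length, at the front face of its back rail (36 high, 12 thick); x points out through the rail, to the robot's right and a little ahead (yaw -1.4 to -1.1), y along it, ahead. Four dividers, 10 thick, 26 high, reach from the rail to x = -50 mm at y = +-49, +-147: three bays 88 mm wide, open at -x, with centres at y = -98, 0, 98.
- pad_a: Round cork pad, 68 mm across, 1 mm thin, lying in one of the two free bays (no step: things slide over it freely). Origin at its centre on the worktop, on the bay's centre line, 32 mm in front of the back rail. A mill or bottle that touches the rail has its axis 29 to 36 mm in front of the rail, so it stands on the pad.
- pad_b: A second pad, the same as pad_a, in the other free bay.
- pepper_mill: Dark brown wooden pepper mill, loose, round, 58 mm across at the foot, 170 mm tall, 0.15 to 0.25 kg. Origin at the centre of its foot (underside), z up along its axis. Pushed low and smoothly it slides; pushed high or in jerks it rocks and tips. A hand pointing straight down may meet its top with the palm: lean it back. Stands before the open side.
- oil_bottle: Clear glass oil bottle with a dark cap, loose, square with bevelled corners, 57 mm across the flats and 72 mm across the corners, 272 mm tall, a flat side turned to the rack within 0.45 rad, 0.45 to 0.77 kg. Origin at the centre of its foot (underside), z up. Stands beside the mill, nearer the robot or farther. (Another bottle and mill by the wall near the hob belong to the room.)
- mustard_jar: Glass jar of mustard with a white lid, loose, 59 mm across, 103 mm tall, standing in the third bay (which one varies). Origin at the centre of its underside. To be left alone.
- kitchen_timer: Red and white kitchen timer, loose, 60 mm across, 48 mm tall, at the left. Origin at the centre of its underside. To be left alone.
- mug: Dark green mug, loose, 92 mm across and 128 mm with its handle, 95 mm tall, at the left, under wall cabinets (underside 0.65 m up, from x = about 0.6 m on). Origin at the centre of its underside. To be left alone.
- spice_jar: Spice jar with a black cap, loose, 41 mm across, 105 mm tall, at the right. Origin at the centre of its underside. To be left alone.
Mind the look-alikes: they are no part of the job. Leave any purple look-alike of the pepper_mill alone.

How it is judged:
By the outcome, as a careful person would: the job done as asked, in the order asked, and still so for the second after the job is handed in, with the robot touching nothing.
It also fails if it takes over 72 s, if anything falls off the work surface, if the arm or the gripper's body presses on something with over 40 N, if the wrist force passes 120 N, or if a joint passes its speed limit or range.

## Robot

A 6-joint arm with a two-finger parallel gripper is mounted at the origin on a cart in front of the work surface, level with it; the furniture and walls round the work are solid. World frame = base frame: x ahead of the robot, y to its left, z up, the work surface at z = 0. Lengths are in m, angles in rad, forces in N, time in s.
With the tool pointing down it reaches from about 0.375 to 0.975 m from the base axis. Payload 3.8 kg.
Tool frame: the origin (TCP) lies at the very end of the fingers, on their centre line; the grasp point (between the pads) lies 19 mm behind it (bot.grasp_offset is the distance from the TCP to the grasp point, in m); y points along the fingers, z is the direction in which the jaws open and shut, and the axes are right-handed (so a half turn about y gives the same grasp; the last joint's range is limited). The gripper opens to 85 mm and grips with 20 to 120 N. Pads are 22 mm wide; open, the fingers measure 114 mm over their backs; the gripper's body (76 mm by 85 mm) begins 54 mm behind the grasp point. The pads swing forward as they close: fully open they stand 13 mm farther back than shut.
Start: joints at [-1.358, 0.264, 1.604, -0, 1.274, -0.037], TCP at [0.167, -0.654, 0.231] pointing down, gripper open.
Joint ranges: [-2.63, 2.63], [-0.94, 2.18], [0.31, 2.57], [-1.31, 4.45], [0, 2.66], [-2.55, 2.55]. Speed limits (rad/s): [2.57, 2.57, 3.14, 3.14, 3.14, 3.14].

## Interface

Orientations are given as a rotation vector (axis times angle).
In Python, from bench import bot gives the robot as it stands. The module is installed in compiled form; this text tells all that it offers.
- The arm moves only by the tool arm_command, never from a script. Its argument "steps" is a list of rows, each an object with "travel": the shift along the tool's x, y, z in mm, a list of three; "angular": the turn, a rotation vector about the tool's x, y, z in rad, a list of three; "gripper": the opening, from 0 (shut) to 1 (fully open). A call has 1 to 8 rows; each row shifts and turns the pose as measured when the row begins, along the tool's axes as they then stand; what a row does not reach is not made up. A row lasts 1/10 s, in which the tool goes at most 50 mm and 8.59 degrees, less where a joint would pass 70% of its speed; a pose out of reach is approached as far as the arm can. A call with a gripper value outside its range is refused whole. The fingers move at their own pace and stop on an object; "newtons" is the grip in N (left out, the last holds). Time passes only in rows, so rows that do not move let the fingers close. It gives the time, the measured TCP pose, the force and the opening at its end, in the units of the state.
- bot.sense(): the state, without advancing time (a new reading comes with each control period).
- bot.capture(name): name is "side" or "top" or "wrist"; returns the picture (420x560x3 uint8, blue, green, red); there is no depth.
- bot.camera_model(name): a dict with "fovy" (degrees; the focal length in pixels is half the picture's height over the tangent of half this angle, whatever the lens; pixels are square), "cx", "cy" (the principal point, pixels), "D" ([k1, k2, p1, p2, k3] as OpenCV has them; the pictures are not rectified), "eye" and "attitude" of the camera in the world. Camera axes: x right, y up, looking along -z (the intrinsics and any distortion apply to the point x, -y, -z); pixel columns grow to the right and rows downward; lengths in m; the calibration is good to about 2 mm. A picture is of the moment at which its call begins: read the wrist's pose just before it. camera_model takes no time and is no camera call; for the wrist camera it gives the pose at the moment of the call.
- bot.close_job(): hands the job in, once; it reports no verdict.
The state is a dict: "time": time; "joint_positions": joint angles; "joint_vel": joint speeds; "tau": joint torques, N m; "tcp_pos": TCP position; "orientation": TCP orientation; "wrist_force": force on the tool from outside, world axes, zero at the start; "torque": the same for the moment, N m; "opening": finger opening in m.
Only numpy, scipy, OpenCV 4.12 (cv2) and the standard library are available. Lean on these libraries where they do the work, as an engineer would, in place of code of your own. Each camera call takes 0.05 s, during which the arm holds its last target. There are 200 camera calls.

## Working session

There is one attempt and no reset: what is moved stays moved. The work goes in short steps, Python scripts to look and compute and a tool call to move; the robot and the scene stay as the last step left them, time stands still between calls to the robot, and variables do not carry over. Pictures are saved under pics/ and viewed, about 8 in all and at most 12, crops included, and the job is handed in when it is done.

Besides the shell and the picture viewer there is one more tool, called after "Call:" as name(argument=value, ...), one argument or row to a line, values as JSON. arm_command: Moves the arm, as the interface text tells. Its arguments: {"type":"object","properties":{"steps":{"type":"array"},"newtons":{"type":"number"}},"required":["steps"]}

```bash
mkdir -p pics; cat > h.py <<'E'
import numpy as np, cv2
from scipy.spatial.transform import Rotation as R
from bench import bot
def rot(a):
    a=np.array(a,float)
    return a if a.shape==(3,3) else (R.from_quat(a).as_matrix() if a.size==4 else R.from_rotvec(a).as_matrix())
def K(m):
    f=210/np.tan(np.radians(m['fovy'])/2); return np.array([[f,0,m['cx']],[0,f,m['cy']],[0,0,1]])
def ray(m,uv):
    p=cv2.undistortPoints(np.array([[uv]],float),K(m),np.array(m['D'],float))[0,0]
    return np.array(m['eye']),rot(m['attitude'])@np.array([p[0],-p[1],-1])
def onplane(m,uv,z=0):
    e,d=ray(m,uv); return e+d*(z-e[2])/d[2]
def proj(m,P):
    P=np.atleast_2d(np.array(P,float)); c=(P-np.array(m['eye']))@rot(m['attitude'])
    c=c*[1,-1,-1]
    return cv2.projectPoints(c,np.zeros(3),np.zeros(3),K(m),np.array(m['D'],float))[0][:,0]
E
python3 - <<'E'
from h import *
for n in ('side','top'):
    m=bot.camera_model(n); print(n,m); cv2.imwrite(f'pics/{n}0.png',bot.capture(n))
print(bot.sense())
E
```

```text
side {'fovy': 48.66681120379512, 'cx': 272.62936091560664, 'cy': 207.35539607318958, 'D': array([-0.15829723,  0.        ,  0.        ,  0.        ,  0.        ]), 'eye': array([0.26218161, 0.87512615, 0.60271421]), 'attitude': array([ 0.26043267, -1.35744546, -2.4762637 ])}
top {'fovy': 44.793195356690035, 'cx': 279.40613663202066, 'cy': 203.97431739325634, 'D': array([-0.12641565,  0.        ,  0.        ,  0.        ,  0.        ]), 'eye': array([0.34140143, 0.05459902, 1.28206123]), 'attitude': array([ 0.16239862, -0.1843271 , -1.72465231])}
{'time': 0.1, 'joint_positions': array([-1.35791710e+00,  2.64718164e-01,  1.60524005e+00,  1.27904905e-05,
        1.27367462e+00, -3.68947728e-02]), 'joint_vel': array([ 0.00093771, -0.00245473, -0.00273998, -0.00096144, -0.00077737,
        0.00022175]), 'tau': array([ 2.83033514e-04, -5.16707575e+01, -3.68589664e+01, -8.48839522e-05,
        6.32346535e-03,  1.56612958e-05]), 'tcp_pos': array([ 0.16671774, -0.65341432,  0.2300579 ]), 'orientation': array([-0.26237273,  2.09071825, -2.08643807]), 'wrist_force': array([0.33979382, 0.54334838, 0.60414181]), 'torque': array([ 0.06992351, -0.0034462 ,  0.00280445]), 'opening': 0.08538730077345326}
```

View pics/top0.png

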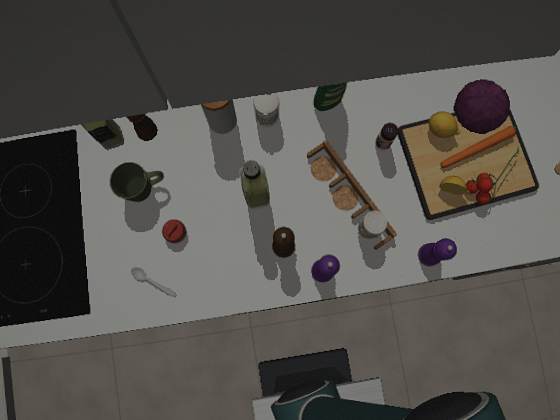

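View pics/side0.png

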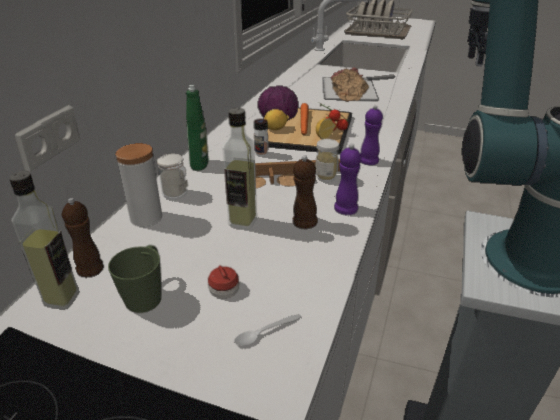

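The top view shows the rack rail from (322,145) to (393,235), pads at (322,168) and (345,197), and the mustard jar in the near bay at (374,225). The bottle is around (256,185), the mill around (284,242), and a purple mill look-alike at (325,268). The side view has the bottle foot near (240,215) and the mill foot near (305,220).

```bash
python3 - <<'E'
from h import *
t=cv2.imread('pics/top0.png'); s=cv2.imread('pics/side0.png')
mt=bot.camera_model('top'); ms=bot.camera_model('side')
hsv=cv2.cvtColor(t,cv2.COLOR_BGR2HSV)
for (u,v) in [(322,168),(345,197)]: print('pad',u,v,hsv[v,u],onplane(mt,(u,v),.001).round(4))
def up(im,x,y,w,h,k): return cv2.convertScaleAbs(cv2.resize(im[y:y+h,x:x+w],None,fx=k,fy=k,interpolation=cv2.INTER_CUBIC),alpha=1.4)
A=up(t,230,135,180,150,4.4); cv2.imwrite('pics/tc.png',A)
B=up(s,205,95,180,145,4.4); cv2.imwrite('pics/sc.png',B)
E
```

```text
pad 322 168 [ 15 117 116] [ 0.697  -0.1112  0.001 ]
pad 345 197 [ 15 114 116] [ 0.6107 -0.1561  0.001 ]
```

View pics/tc.png

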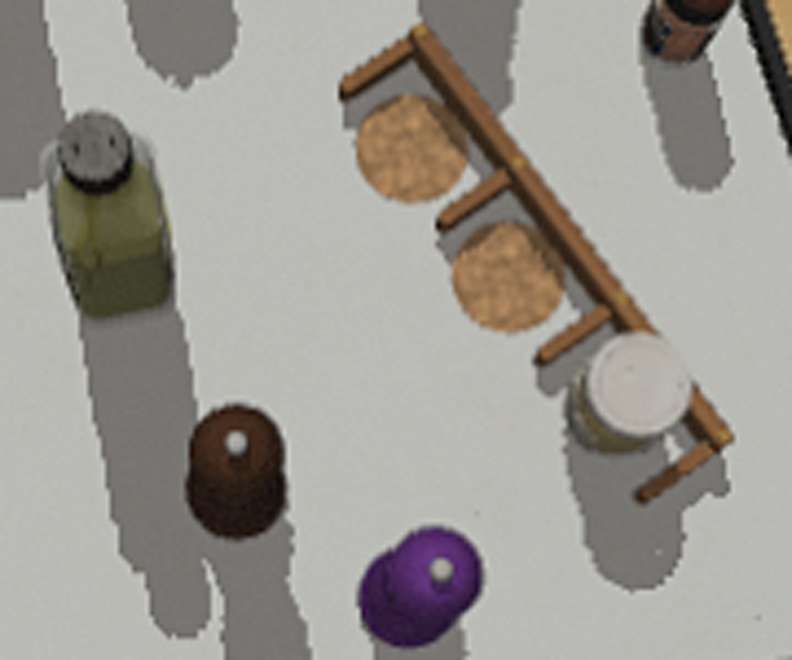

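View pics/sc.png

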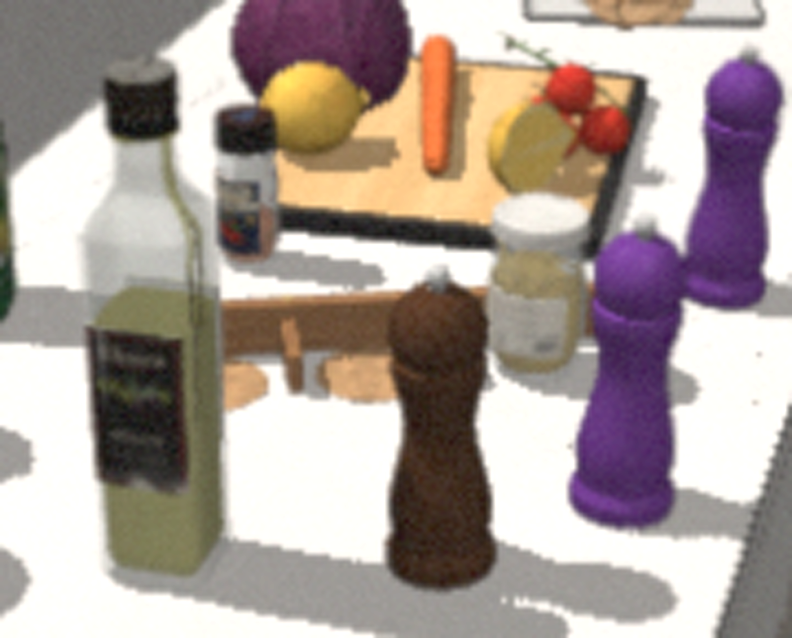

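Picks in the crops (scale 4.4): the mill foot spans (387–497, ~550) with its bottom at 588 in the side view, and its bottom edge is at (237,540) in the top view. The bottle foot corners are (108,560), (195,573) and (222,545) in the side view, and its near edge runs (88,318)–(170,302) in the top view. The rail-top ends are (418,25) and (727,437).

```bash
python3 - <<'E'
from h import *
mt=bot.camera_model('top'); ms=bot.camera_model('side')
T=lambda u,v,z=0: onplane(mt,(230+(u+.5)/4.4-.5,135+(v+.5)/4.4-.5),z)[:2].round(4)
S=lambda u,v,z=0: onplane(ms,(205+(u+.5)/4.4-.5,95+(v+.5)/4.4-.5),z)[:2].round(4)
t=cv2.imread('pics/top0.png'); hsv=cv2.cvtColor(t,cv2.COLOR_BGR2HSV)
m=cv2.inRange(hsv,(11,90,95),(19,150,255)); m[:, :305]=0;m[:,375:]=0;m[:140]=0;m[215:]=0
m=cv2.morphologyEx(m,cv2.MORPH_OPEN,np.ones((5,5)))
n,_,st,c=cv2.connectedComponentsWithStats(m)
for i in range(1,n): print('pad',st[i],onplane(mt,c[i],.001).round(4))
# rail centre line on top: ends (mid thickness)
a=T(418,25,.036);b=T(727,437,.036);print('rail',a,b,np.linalg.norm(a-b))
for nm,q in dict(d1=(345,92),d2=(441,225),d3=(540,357),d4=(640,495)).items(): print(nm,T(*q,.026))
print('mill top-view bottom edge',T(237,540),'l/r',T(190,490,.01),T(284,490,.01))
print('mill side bottom',S(441,588),'l',S(387,550,.006),'r',S(497,550,.006))
print('bottle top edge',T(88,318),T(170,302))
print('bottle side corners',S(108,560),S(115,572),S(195,573),S(222,545))
print('knob',T(236,442,.168),S(438,280,.168),'cap',T(95,145,.272),S(142,68,.272))
print('purple',S(622,525),S(570,492,.006),S(673,492,.006))
print('jar lid',T(640,385,.103),'sidebase',S(535,372),S(495,350),S(580,350))
E
```

```text
pad [311 158  24  22 384] [ 0.6936 -0.1107  0.001 ]
pad [333 187  24  23 399] [ 0.6064 -0.1536  0.001 ]
rail [ 0.7595 -0.1268] [ 0.4907 -0.2557] 0.2981084534192212
d1 [ 0.7289 -0.0784]
d2 [ 0.6406 -0.1193]
d3 [ 0.5549 -0.1612]
d4 [ 0.4675 -0.2023]
mill top-view bottom edge [0.4824 0.0262] l/r [0.5139 0.0483] [ 0.5053 -0.0047]
mill side bottom [0.5009 0.0464] l [0.5353 0.0309] r [0.481  0.0119]
bottle top edge [0.6248 0.0912] [0.6266 0.0423]
bottle side corners [0.6736 0.08  ] [0.6654 0.0889] [0.6256 0.0758] [0.6222 0.0469]
knob [0.5127 0.0224] [0.5107 0.0332] cap [0.6463 0.0679] [0.6431 0.0696]
purple [ 0.4261 -0.0423] [ 0.4588 -0.056 ] [ 0.4053 -0.0747]
jar lid [ 0.518  -0.1983] sidebase [ 0.514  -0.1915] [ 0.5447 -0.2106] [ 0.4948 -0.2282]
```

```bash
cat >> h.py <<'E'
O=np.array([.6215,-.1855]);PSI=-1.12
XD=np.array([np.cos(PSI),np.sin(PSI)]);YD=np.array([-XD[1],XD[0]])
def W(x,y,z): return np.r_[O+x*XD+y*YD,z]
def rackxy(p): d=np.array(p[:2])-O; return np.array([d@XD,d@YD])
def ori(psi,th,s=1):
    y=np.array([np.cos(psi)*np.sin(th),np.sin(psi)*np.sin(th),-np.cos(th)]); z=s*np.array([-np.sin(psi),np.cos(psi),0])
    return np.c_[np.cross(y,z),y,z]
def plan(targets,step=50,ang=8.3):
    """targets: list of (pos,Rot or None) -> rows in tool frame"""
    st=bot.sense(); p=np.array(st['tcp_pos']); A=rot(st['orientation'])
    for q,B in targets:
        B=A if B is None else B
        rv=R.from_matrix(A.T@B).as_rotvec(); dp=np.array(q)-p
        n=max(1,int(np.ceil(max(np.linalg.norm(dp)*1000/step,np.degrees(np.linalg.norm(rv))/ang))))
        for i in range(n):
            Ai=A@R.from_rotvec(rv*i/n).as_matrix()
            print((Ai.T@dp/n*1000).round(0).tolist(),(rv/n).round(3).tolist())
        p=np.array(q);A=B; print('--')
def show():
    s=bot.sense(); A=rot(s['orientation'])
    print('t',round(s['time'],2),'q',s['joint_positions'].round(2),'tcp',s['tcp_pos'].round(4),'rack',rackxy(s['tcp_pos']).round(4),'y',A[:,1].round(2),'z',A[:,2].round(2),'F',s['wrist_force'].round(1),'op',round(s['opening'],3))
E
python3 - <<'E'
from h import *
show(); mt=bot.camera_model('top')
for n,uv,z in [('timer',(174,231),.048),('mug',(132,181),.095),('jarlidtop',(267,105),.1),('canister',(217,108),.2)]: print(n,onplane(mt,uv,z).round(3))
print('wait pos mill',W(-.33,-.01,.014),'bottle',W(-.32,.15,.014))
plan([((.45,-.35,.33),None),(W(-.36,-.03,.33),ori(PSI,.87))])
E
```

```text
t 0.1 q [-1.36  0.26  1.61  0.    1.27 -0.04] tcp [ 0.1667 -0.6534  0.2301] rack [ 0.223  -0.6132] y [-0.  0. -1.] z [ 0.25 -0.97 -0.  ] F [0.3 0.5 0.6] op 0.085
timer [0.584 0.283 0.048]
mug [0.714 0.363 0.095]
jarlidtop [0.853 0.007 0.1  ]
canister [0.821 0.125 0.2  ]
wait pos mill [0.46872379 0.10717632 0.014     ] bottle [0.61709668 0.16788451 0.014     ]
[-39.0, -11.0, -25.0] [0.0, 0.0, 0.0]
[-39.0, -11.0, -25.0] [0.0, 0.0, 0.0]
[-39.0, -11.0, -25.0] [0.0, 0.0, 0.0]
[-39.0, -11.0, -25.0] [0.0, 0.0, 0.0]
[-39.0, -11.0, -25.0] [0.0, 0.0, 0.0]
[-39.0, -11.0, -25.0] [0.0, 0.0, 0.0]
[-39.0, -11.0, -25.0] [0.0, 0.0, 0.0]
[-39.0, -11.0, -25.0] [0.0, 0.0, 0.0]
[-39.0, -11.0, -25.0] [0.0, 0.0, 0.0]
--
[-8.0, 0.0, -33.0] [0.055, -0.118, -0.045]
[-11.0, -2.0, -32.0] [0.055, -0.118, -0.045]
[-15.0, -4.0, -30.0] [0.055, -0.118, -0.045]
[-18.0, -7.0, -28.0] [0.055, -0.118, -0.045]
[-21.0, -9.0, -25.0] [0.055, -0.118, -0.045]
[-23.0, -11.0, -22.0] [0.055, -0.118, -0.045]
[-25.0, -14.0, -19.0] [0.055, -0.118, -0.045]
[-26.0, -16.0, -15.0] [0.055, -0.118, -0.045]
[-27.0, -18.0, -11.0] [0.055, -0.118, -0.045]
[-27.0, -19.0, -7.0] [0.055, -0.118, -0.045]
[-27.0, -21.0, -2.0] [0.055, -0.118, -0.045]
[-26.0, -22.0, 2.0] [0.055, -0.118, -0.045]
[-24.0, -23.0, 6.0] [0.055, -0.118, -0.045]
[-22.0, -23.0, 10.0] [0.055, -0.118, -0.045]
--
```

Call:
arm_command(
  steps=[
    {"travel": [-39, -11, -25], "angular": [0, 0, 0], "gripper": 0.4},
    {"travel": [-39, -11, -25], "angular": [0, 0, 0], "gripper": 0.4},
    {"travel": [-39, -11, -25], "angular": [0, 0, 0], "gripper": 0.4},
    {"travel": [-39, -11, -25], "angular": [0, 0, 0], "gripper": 0.4},
    {"travel": [-39, -11, -25], "angular": [0, 0, 0], "gripper": 0.4},
    {"travel": [-39, -11, -25], "angular": [0, 0, 0], "gripper": 0.4},
    {"travel": [-39, -11, -25], "angular": [0, 0, 0], "gripper": 0.4},
    {"travel": [-39, -11, -25], "angular": [0, 0, 0], "gripper": 0.4},
  ],
)

```text
time: 0.9
tcp_pos: [0.4224, -0.3755, 0.3131]
orientation: [-0.256, 2.112, -2.083]
wrist_force: [0.3, -0.1, 0.9]
opening: 0.0342
```

Call:
arm_command(
  steps=[
    {"travel": [-39, -11, -25], "angular": [0, 0, 0], "gripper": 0.4},
    {"travel": [-8, 0, -33], "angular": [0.055, -0.118, -0.045], "gripper": 0.4},
    {"travel": [-11, -2, -32], "angular": [0.055, -0.118, -0.045], "gripper": 0.4},
    {"travel": [-15, -4, -30], "angular": [0.055, -0.118, -0.045], "gripper": 0.4},
    {"travel": [-18, -7, -28], "angular": [0.055, -0.118, -0.045], "gripper": 0.4},
    {"travel": [-21, -9, -25], "angular": [0.055, -0.118, -0.045], "gripper": 0.4},
    {"travel": [-23, -11, -22], "angular": [0.055, -0.118, -0.045], "gripper": 0.4},
    {"travel": [-25, -14, -19], "angular": [0.055, -0.118, -0.045], "gripper": 0.4},
  ],
)

```text
time: 1.7
tcp_pos: [0.4524, -0.0949, 0.3253]
orientation: [-1.224, 1.182, -1.955]
wrist_force: [0.9, 0.1, -1.1]
opening: 0.0344
```

```bash
python3 - <<'E'
from h import *
show()
plan([(W(-.36,-.03,.33),ori(PSI,.87))])
E
```

```text
t 1.7 q [ 0.09 -0.19  1.97 -0.49  1.43  0.64] tcp [ 0.4524 -0.0949  0.3253] rack [-0.1552 -0.1127] y [-0.01 -0.47 -0.88] z [ 0.9  -0.39  0.2 ] F [ 0.9  0.1 -1.1] op 0.034
[-24.0, -15.0, -14.0] [0.054, -0.114, -0.044]
[-24.0, -17.0, -10.0] [0.054, -0.114, -0.044]
[-25.0, -19.0, -7.0] [0.054, -0.114, -0.044]
[-24.0, -20.0, -3.0] [0.054, -0.114, -0.044]
[-24.0, -21.0, 1.0] [0.054, -0.114, -0.044]
[-22.0, -22.0, 5.0] [0.054, -0.114, -0.044]
[-21.0, -22.0, 8.0] [0.054, -0.114, -0.044]
--
```

Call:
arm_command(
  steps=[
    {"travel": [-24, -15, -14], "angular": [0.054, -0.114, -0.044], "gripper": 0.4},
    {"travel": [-24, -17, -10], "angular": [0.054, -0.114, -0.044], "gripper": 0.4},
    {"travel": [-25, -19, -7], "angular": [0.054, -0.114, -0.044], "gripper": 0.4},
    {"travel": [-24, -20, -3], "angular": [0.054, -0.114, -0.044], "gripper": 0.4},
    {"travel": [-24, -21, 1], "angular": [0.054, -0.114, -0.044], "gripper": 0.4},
    {"travel": [-22, -22, 5], "angular": [0.054, -0.114, -0.044], "gripper": 0.4},
    {"travel": [-21, -22, 8], "angular": [0.054, -0.114, -0.044], "gripper": 0.4},
  ],
)

```text
time: 2.4
tcp_pos: [0.4311, 0.1363, 0.3267]
orientation: [-1.797, 0.179, -1.484]
wrist_force: [0.3, 1.3, -0.8]
opening: 0.0339
```

```bash
python3 - <<'E'
from h import *
show()
plan([(W(-.33,-.01,.12),ori(PSI,.87)),(W(-.31,-.01,.014),None)],45)
E
```

```text
t 2.4 q [ 0.83 -0.08  2.04 -0.81  1.58  0.5 ] tcp [0.4311 0.1363 0.3267] rack [-0.3726 -0.0312] y [ 0.36 -0.68 -0.64] z [ 0.88  0.47 -0.01] F [ 0.3  1.3 -0.8] op 0.034
[-26.0, 33.0, 4.0] [-0.005, 0.007, 0.002]
[-26.0, 33.0, 4.0] [-0.005, 0.007, 0.002]
[-26.0, 33.0, 4.0] [-0.005, 0.007, 0.002]
[-26.0, 33.0, 4.0] [-0.005, 0.007, 0.002]
[-26.0, 33.0, 4.0] [-0.005, 0.007, 0.002]
--
[-23.0, 28.0, -0.0] [0.0, 0.0, 0.0]
[-23.0, 28.0, -0.0] [0.0, 0.0, 0.0]
[-23.0, 28.0, -0.0] [0.0, 0.0, 0.0]
--
```

Call:
arm_command(
  steps=[
    {"travel": [-26, 33, 4], "angular": [0, 0, 0], "gripper": 0.4},
    {"travel": [-26, 33, 4], "angular": [0, 0, 0], "gripper": 0.4},
    {"travel": [-26, 33, 4], "angular": [0, 0, 0], "gripper": 0.4},
    {"travel": [-26, 33, 4], "angular": [0, 0, 0], "gripper": 0.4},
    {"travel": [-26, 33, 4], "angular": [0, 0, 0], "gripper": 0.4},
    {"travel": [-23, 28, 0], "angular": [0, 0, 0], "gripper": 0.4},
    {"travel": [-13, 18, 0], "angular": [0, 0, 0], "gripper": 0.4},
  ],
)

```text
time: 3.1
tcp_pos: [0.4748, 0.1049, 0.056]
orientation: [-1.784, 0.165, -1.469]
wrist_force: [-0.2, 0.3, -0.5]
opening: 0.034
```

```bash
python3 - <<'E'
from h import *
show()
plan([(W(-.315,-.010,.015),ori(PSI,.87)),(W(-.27,-.010,.015),None)],30)
cv2.imwrite('pics/s1.png',bot.capture('side'))
E
```

```text
t 3.1 q [ 0.72  0.31  2.22 -0.98  1.13  0.89] tcp [0.4748 0.1049 0.056 ] rack [-0.3254 -0.0055] y [ 0.37 -0.67 -0.64] z [ 0.87  0.49 -0.  ] F [-0.2  0.3 -0.5] op 0.034
[-13.0, 17.0, -2.0] [-0.022, 0.021, 0.002]
[-12.0, 17.0, -2.0] [-0.022, 0.021, 0.002]
--
[15.0, 17.0, 0.0] [0.0, 0.0, 0.0]
[15.0, 17.0, 0.0] [0.0, 0.0, 0.0]
--
```

View pics/s1.png

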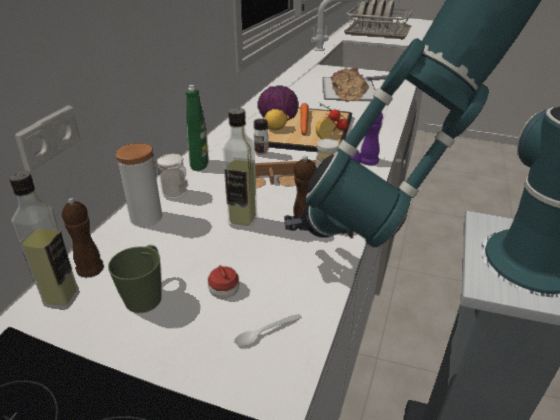

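The gripper is low behind the mill (mill top ~(304,165), fingers at ~(300,222)) and clear of the bottle (~(240,215)).

Call:
arm_command(
  steps=[
    {"travel": [-13, 17, -2], "angular": [-0.022, 0.021, 0.002], "gripper": 0.4},
    {"travel": [-12, 17, -2], "angular": [-0.022, 0.021, 0.002], "gripper": 0.4},
    {"travel": [8, 9, 0], "angular": [0, 0, 0], "gripper": 0.4},
    {"travel": [6, 7, 0], "angular": [0, 0, 0], "gripper": 0.4},
  ],
)

```text
time: 3.55
tcp_pos: [0.4837, 0.0726, 0.0118]
orientation: [-1.796, 0.224, -1.507]
wrist_force: [0.6, -0.7, -0.0]
opening: 0.0339
```

```bash
python3 - <<'E'
from h import *
show()
plan([(W(-.22,-.009,.015),ori(PSI,.87))],10)
E
```

```text
t 3.55 q [ 0.65  0.4   2.21 -1.02  1.08  0.96] tcp [0.4837 0.0726 0.0118] rack [-0.2924 -0.0116] y [ 0.33 -0.69 -0.64] z [ 0.9   0.44 -0.01] F [ 0.6 -0.7 -0. ] op 0.034
[6.0, 7.0, 0.0] [0.001, 0.001, 0.0]
[6.0, 7.0, 0.0] [0.001, 0.001, 0.0]
[6.0, 7.0, 0.0] [0.001, 0.001, 0.0]
[6.0, 7.0, 0.0] [0.001, 0.001, 0.0]
[6.0, 7.0, 0.0] [0.001, 0.001, 0.0]
[6.0, 7.0, 0.0] [0.001, 0.001, 0.0]
[6.0, 7.0, 0.0] [0.001, 0.001, 0.0]
[6.0, 7.0, 0.0] [0.001, 0.001, 0.0]
--
```

Call:
arm_command(
  steps=[
    {"travel": [7, 5, 0], "angular": [0, 0, 0], "gripper": 0.4},
    {"travel": [6, 6, 0], "angular": [0, 0, 0], "gripper": 0.4},
    {"travel": [5, 6, 0], "angular": [0, 0, 0], "gripper": 0.4},
    {"travel": [5, 6, 0], "angular": [0, 0, 0], "gripper": 0.4},
    {"travel": [5, 6, 0], "angular": [0, 0, 0], "gripper": 0.4},
    {"travel": [5, 6, 0], "angular": [0, 0, 0], "gripper": 0.4},
    {"travel": [5, 6, 0], "angular": [0, 0, 0], "gripper": 0.4},
    {"travel": [5, 6, 0], "angular": [0, 0, 0], "gripper": 0.4},
  ],
)

```text
time: 4.35
tcp_pos: [0.5161, 0.0113, 0.0196]
orientation: [-1.787, 0.223, -1.512]
wrist_force: [0.3, 0.5, -1.0]
opening: 0.0341
```

```bash
python3 - <<'E'
from h import *
show()
plan([(W(-.15,-.004,.014),ori(PSI,.87))],9)
im=[cv2.resize(bot.capture('side')[80:260,180:400],None,fx=1.8,fy=1.8),cv2.resize(bot.capture('top')[120:300,220:440],None,fx=1.8,fy=1.8)]
cv2.imwrite('pics/c2.png',cv2.convertScaleAbs(np.hstack(im),alpha=1.3))
E
```

```text
t 4.35 q [ 0.51  0.36  2.24 -1.12  1.01  0.92] tcp [0.5161 0.0113 0.0196] rack [-0.2231 -0.0091] y [ 0.33 -0.69 -0.64] z [0.9  0.44 0.  ] F [ 0.3  0.5 -1. ] op 0.034
[5.0, 7.0, 1.0] [-0.0, -0.0, 0.0]
[5.0, 7.0, 1.0] [-0.0, -0.0, 0.0]
[5.0, 7.0, 1.0] [-0.0, -0.0, 0.0]
[5.0, 7.0, 1.0] [-0.0, -0.0, 0.0]
[5.0, 7.0, 1.0] [-0.0, -0.0, 0.0]
[5.0, 7.0, 1.0] [-0.0, -0.0, 0.0]
[5.0, 7.0, 1.0] [-0.0, -0.0, 0.0]
[5.0, 7.0, 1.0] [-0.0, -0.0, 0.0]
[5.0, 7.0, 1.0] [-0.0, -0.0, 0.0]
--
```

View pics/c2.png

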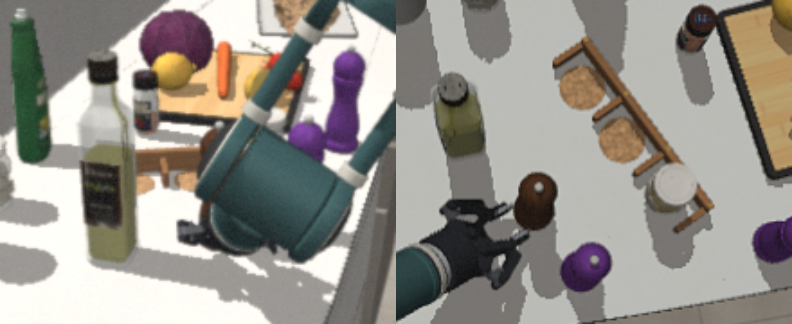

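The mill has slid forward and stands upright: its foot is at about (536,220) in the right crop with the fingers behind it, and the bottle and purple mill are untouched. q4 is nearing its −1.31 limit, so I'll fit a kinematic model to plan the rest of the push.

```bash
cat > kin.py <<'E'
from h import *
from scipy.optimize import least_squares
D=[([-1.358,.2647,1.6052,0,1.2737,-.037],[.1667,-.6534,.2301]),([.09,-.19,1.97,-.49,1.43,.64],[.4524,-.0949,.3253]),([.83,-.08,2.04,-.81,1.58,.5],[.4311,.1363,.3267]),
([.72,.31,2.22,-.98,1.13,.89],[.4748,.1049,.056]),([.65,.4,2.21,-1.02,1.08,.96],[.4837,.0726,.0118]),([.51,.36,2.24,-1.12,1.01,.92],[.5161,.0113,.0196])]
D.append((bot.sense()['joint_positions'],bot.sense()['tcp_pos']))
def fk(k,q):
    h,l2,l3,L,e=k; a=q[1]+q[2]
    A1=R.from_euler('z',q[0]); w=A1.apply([l2*np.sin(q[1])+l3*np.sin(a)+e*np.cos(a),0,h+l2*np.cos(q[1])+l3*np.cos(a)-e*np.sin(a)])
    A=(A1*R.from_euler('y',a)*R.from_euler('z',q[3])*R.from_euler('y',q[4])*R.from_euler('z',q[5])).as_matrix()
    return w+L*A[:,2],A
F=least_squares(lambda k:np.ravel([fk(k,q)[0]-p for q,p in D]),[.3,.4,.4,.25,0]); k=F.x
s=bot.sense(); C=fk(k,s['joint_positions'])[1].T@rot(s['orientation'])
def ik(p,A,q0):
    B=A@C.T
    f=lambda q:np.r_[fk(k,q)[0]-p,0.3*R.from_matrix(fk(k,q)[1].T@B).as_rotvec()]
    return least_squares(f,q0)
E
python3 - <<'E'
from kin import *
print(k.round(3),abs(F.fun).max().round(4)); print(C.round(2))
q0=s['joint_positions']
for dps in (0,.15,.3,-.2):
  for th in (.87,.75,1.0):
    q=q0;o=[]
    for x,y in ((-.223,-.009),(-.15,-.004),(-.1,0),(-.055,0)):
        r=ik(W(x,y,.016),ori(PSI+dps,th),q);q=r.x;o.append((q[3].round(2)))
    print('mill',dps,th,o,q.round(2),r.cost.round(7))
for dps in (0,.15,.3,-.2,-.35):
  for th in (.87,.75,1.0):
    q=q0;o=[]
    for x,y in ((-.32,.145),(-.2,.12),(-.1,.1),(-.06,.098)):
        r=ik(W(x,y,.016),ori(PSI+dps,th),q);q=r.x;o.append((q[3].round(2)))
    print('bottle',dps,th,o,q.round(2),r.cost.round(7))
E
```

```text
[0.22  0.526 0.566 0.314 0.011] 0.0243
[[-0. -0. -1.]
 [-1.  0.  0.]
 [ 0.  1. -0.]]
mill 0 0.87 [np.float64(-1.13), np.float64(-1.23), np.float64(-1.3), np.float64(-1.36)] [ 0.16  0.41  2.17 -1.36  0.85  0.82] 0.0
mill 0 0.75 [np.float64(-1.03), np.float64(-1.12), np.float64(-1.17), np.float64(-1.21)] [ 0.11  0.36  2.16 -1.21  0.76  0.64] 0.0
mill 0 1.0 [np.float64(-1.2), np.float64(-1.33), np.float64(-1.41), np.float64(-1.48)] [ 0.21  0.47  2.18 -1.48  0.96  0.98] 0.0
mill 0.15 0.87 [np.float64(-1.26), np.float64(-1.38), np.float64(-1.46), np.float64(-1.53)] [ 0.13  0.37  2.24 -1.53  0.75  0.85] 0.0
mill 0.15 0.75 [np.float64(-1.14), np.float64(-1.24), np.float64(-1.3), np.float64(-1.35)] [ 0.08  0.33  2.22 -1.35  0.65  0.63] 0.0
mill 0.15 1.0 [np.float64(-1.35), np.float64(-1.49), np.float64(-1.58), np.float64(-1.66)] [ 0.18  0.43  2.26 -1.66  0.88  1.03] 0.0
mill 0.3 0.87 [np.float64(-1.41), np.float64(-1.55), np.float64(-1.65), np.float64(-1.73)] [ 0.09  0.33  2.3  -1.73  0.66  0.89] 0.0
mill 0.3 0.75 [np.float64(-1.27), np.float64(-1.39), np.float64(-1.45), np.float64(-1.51)] [
[... 1896 characters left out ...]
09  1.04  0.74] 0.0
bottle -0.2 0.75 [np.float64(-0.77), np.float64(-0.87), np.float64(-0.95), np.float64(-0.98)] [ 0.19  0.54  1.87 -0.98  0.96  0.61] 0.0
bottle -0.2 1.0 [np.float64(-0.91), np.float64(-1.04), np.float64(-1.15), np.float64(-1.19)] [ 0.26  0.63  1.87 -1.19  1.13  0.85] 0.0
bottle -0.35 0.87 [np.float64(-0.75), np.float64(-0.86), np.float64(-0.96), np.float64(-0.99)] [ 0.22  0.62  1.79 -0.99  1.14  0.75] 0.0
bottle -0.35 0.75 [np.float64(-0.69), np.float64(-0.79), np.float64(-0.87), np.float64(-0.89)] [ 0.18  0.58  1.79 -0.89  1.06  0.66] 0.0
bottle -0.35 1.0 [np.float64(-0.82), np.float64(-0.94), np.float64(-1.04), np.float64(-1.08)] [ 0.26  0.68  1.78 -1.08  1.23  0.84] 0.0
```

```bash
python3 - <<'E'
from h import *
plan([(W(-.105,-.002,.016),ori(PSI-.12,.79))],8)
E
```

```text
[5.0, 6.0, 1.0] [-0.006, 0.005, 0.005]
[5.0, 6.0, 1.0] [-0.006, 0.005, 0.005]
[5.0, 6.0, 1.0] [-0.006, 0.005, 0.005]
[5.0, 6.0, 1.0] [-0.006, 0.005, 0.005]
[5.0, 6.0, 1.0] [-0.006, 0.005, 0.005]
[5.0, 6.0, 1.0] [-0.006, 0.005, 0.005]
[5.0, 6.0, 1.0] [-0.006, 0.005, 0.005]
[5.0, 6.0, 1.0] [-0.006, 0.005, 0.005]
[5.0, 6.0, 1.0] [-0.006, 0.005, 0.005]
[5.0, 6.0, 1.0] [-0.006, 0.005, 0.005]
[5.0, 6.0, 1.0] [-0.006, 0.005, 0.005]
[5.0, 6.0, 1.0] [-0.006, 0.005, 0.005]
[5.0, 6.0, 1.0] [-0.006, 0.005, 0.005]
[5.0, 6.0, 1.0] [-0.006, 0.005, 0.005]
[5.0, 6.0, 1.0] [-0.006, 0.005, 0.005]
--
```

Call:
arm_command(
  steps=[
    {"travel": [5, 6, 1], "angular": [-0.006, 0.005, 0.005], "gripper": 0.4},
    {"travel": [5, 6, 1], "angular": [-0.006, 0.005, 0.005], "gripper": 0.4},
    {"travel": [5, 6, 1], "angular": [-0.006, 0.005, 0.005], "gripper": 0.4},
    {"travel": [5, 6, 1], "angular": [-0.006, 0.005, 0.005], "gripper": 0.4},
    {"travel": [5, 6, 1], "angular": [-0.006, 0.005, 0.005], "gripper": 0.4},
    {"travel": [5, 6, 1], "angular": [-0.006, 0.005, 0.005], "gripper": 0.4},
    {"travel": [5, 6, 1], "angular": [-0.006, 0.005, 0.005], "gripper": 0.4},
  ],
)

```text
time: 5.15
tcp_pos: [0.5473, -0.0392, 0.0184]
orientation: [-1.782, 0.31, -1.526]
wrist_force: [-0.0, 1.0, 0.2]
opening: 0.0338
```

```bash
python3 - <<'E'
from h import *
show()
plan([(W(-.105,-.002,.017),ori(PSI-.12,.79))],8)
E
```

```text
t 5.15 q [ 0.37  0.37  2.2  -1.13  0.96  0.85] tcp [ 0.5473 -0.0392  0.0184] rack [-0.164 -0.003] y [ 0.28 -0.68 -0.67] z [ 0.92  0.38 -0.  ] F [-0.   1.   0.2] op 0.034
[5.0, 6.0, 1.0] [-0.005, 0.005, 0.006]
[5.0, 6.0, 1.0] [-0.005, 0.005, 0.006]
[5.0, 6.0, 1.0] [-0.005, 0.005, 0.006]
[5.0, 5.0, 1.0] [-0.005, 0.005, 0.006]
[5.0, 5.0, 1.0] [-0.005, 0.005, 0.006]
[5.0, 5.0, 1.0] [-0.005, 0.005, 0.006]
[5.0, 5.0, 1.0] [-0.005, 0.005, 0.006]
[5.0, 5.0, 1.0] [-0.005, 0.005, 0.006]
--
```

Call:
arm_command(
  steps=[
    {"travel": [5, 6, 1], "angular": [-0.005, 0.005, 0.006], "gripper": 0.4},
    {"travel": [5, 6, 1], "angular": [-0.005, 0.005, 0.006], "gripper": 0.4},
    {"travel": [5, 6, 1], "angular": [-0.005, 0.005, 0.006], "gripper": 0.4},
    {"travel": [5, 5, 1], "angular": [-0.005, 0.005, 0.006], "gripper": 0.4},
    {"travel": [5, 5, 1], "angular": [-0.005, 0.005, 0.006], "gripper": 0.4},
    {"travel": [5, 5, 1], "angular": [-0.005, 0.005, 0.006], "gripper": 0.4},
    {"travel": [5, 5, 0], "angular": [-0.005, 0.005, 0.006], "gripper": 0.4},
  ],
)

```text
time: 5.85
tcp_pos: [0.5739, -0.0896, 0.0178]
orientation: [-1.765, 0.399, -1.533]
wrist_force: [-0.8, 0.7, 0.3]
opening: 0.0337
```

```bash
python3 - <<'E'
from h import *
show()
plan([(W(-.06,0,.017),ori(PSI-.12,.79))],6)
im=[cv2.resize(bot.capture('side')[80:260,180:400],None,fx=1.8,fy=1.8),cv2.resize(bot.capture('top')[120:300,240:440],None,fx=2,fy=1.8)]
cv2.imwrite('pics/c3.png',cv2.convertScaleAbs(np.hstack(im),alpha=1.3))
E
```

```text
t 5.85 q [ 0.23  0.38  2.15 -1.12  0.9   0.76] tcp [ 0.5739 -0.0896  0.0178] rack [-0.1071 -0.001 ] y [ 0.24 -0.67 -0.71] z [0.94 0.33 0.  ] F [-0.8  0.7  0.3] op 0.034
[4.0, 4.0, 1.0] [-0.001, 0.001, -0.0]
[4.0, 4.0, 1.0] [-0.001, 0.001, -0.0]
[4.0, 4.0, 1.0] [-0.001, 0.001, -0.0]
[4.0, 4.0, 1.0] [-0.001, 0.001, -0.0]
[4.0, 4.0, 1.0] [-0.001, 0.001, -0.0]
[4.0, 4.0, 1.0] [-0.001, 0.001, -0.0]
[4.0, 4.0, 1.0] [-0.001, 0.001, -0.0]
[4.0, 4.0, 1.0] [-0.001, 0.001, -0.0]
--
```

View pics/c3.png

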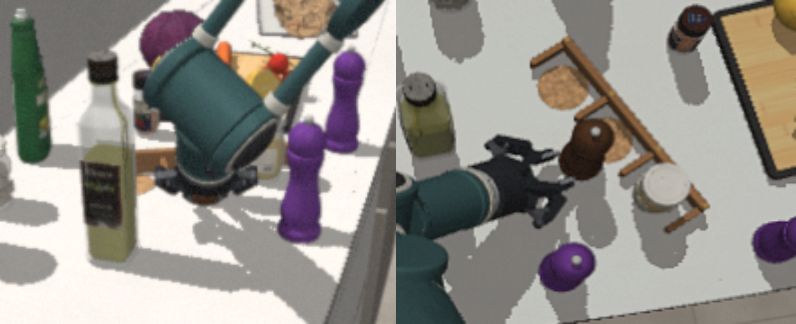

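The mill is upright on the bay 0 axis, entering the bay. It is clear of both dividers, the jar and the purple mill.

Call:
arm_command(
  steps=[
    {"travel": [4, 4, 1], "angular": [0, 0, 0], "gripper": 0.4},
    {"travel": [4, 4, 1], "angular": [0, 0, 0], "gripper": 0.4},
    {"travel": [4, 4, 1], "angular": [0, 0, 0], "gripper": 0.4},
    {"travel": [4, 4, 1], "angular": [0, 0, 0], "gripper": 0.4},
    {"travel": [4, 4, 0], "angular": [0, 0, 0], "gripper": 0.4},
    {"travel": [4, 4, 0], "angular": [0, 0, 0], "gripper": 0.4},
  ],
)

```text
time: 6.55
tcp_pos: [0.5896, -0.1224, 0.0177]
orientation: [-1.765, 0.398, -1.532]
wrist_force: [-1.2, 1.5, 0.5]
opening: 0.0341
```

```bash
python3 - <<'E'
from h import *
show()
plan([(W(-.055,0,.017),None)],4)
E
```

```text
t 6.55 q [ 0.17  0.39  2.14 -1.16  0.87  0.73] tcp [ 0.5896 -0.1224  0.0177] rack [-0.0707 -0.0012] y [ 0.24 -0.67 -0.7 ] z [ 0.94  0.33 -0.  ] F [-1.2  1.5  0.5] op 0.034
[3.0, 3.0, 1.0] [0.0, 0.0, 0.0]
[3.0, 3.0, 1.0] [0.0, 0.0, 0.0]
[3.0, 3.0, 1.0] [0.0, 0.0, 0.0]
[3.0, 3.0, 1.0] [0.0, 0.0, 0.0]
--
```

Call:
arm_command(
  steps=[
    {"travel": [3, 3, 0], "angular": [0, 0, 0], "gripper": 0.4},
    {"travel": [3, 3, 0], "angular": [0, 0, 0], "gripper": 0.4},
  ],
)

```text
time: 6.75
tcp_pos: [0.5927, -0.1313, 0.0177]
orientation: [-1.765, 0.398, -1.532]
wrist_force: [-0.2, 1.6, 1.1]
opening: 0.0342
```

Call:
arm_command(
  steps=[
    {"travel": [2, 2, 0], "angular": [0, 0, 0], "gripper": 0.4},
  ],
)

```text
time: 6.85
tcp_pos: [0.5937, -0.1344, 0.0177]
orientation: [-1.765, 0.399, -1.532]
wrist_force: [0.5, 1.2, 0.8]
opening: 0.0339
```

Call:
arm_command(
  steps=[
    {"travel": [2, 2, 0], "angular": [0, 0, 0], "gripper": 0.4},
  ],
)

```text
time: 6.95
tcp_pos: [0.5946, -0.1368, 0.0175]
orientation: [-1.764, 0.4, -1.532]
wrist_force: [-8.8, 17.4, 9.6]
opening: 0.0338
```

```bash
python3 - <<'E'
from h import *
show()
a=cv2.resize(bot.capture('top')[140:240,290:400],None,fx=5,fy=5,interpolation=cv2.INTER_CUBIC)
cv2.imwrite('pics/c4.png',cv2.convertScaleAbs(a,alpha=1.4))
E
```

```text
t 6.95 q [ 0.14  0.39  2.13 -1.17  0.85  0.72] tcp [ 0.5946 -0.1368  0.0175] rack [-0.0555 -0.003 ] y [ 0.23 -0.67 -0.71] z [ 0.94  0.33 -0.  ] F [-8.8 17.4  9.6] op 0.034
```

View pics/c4.png

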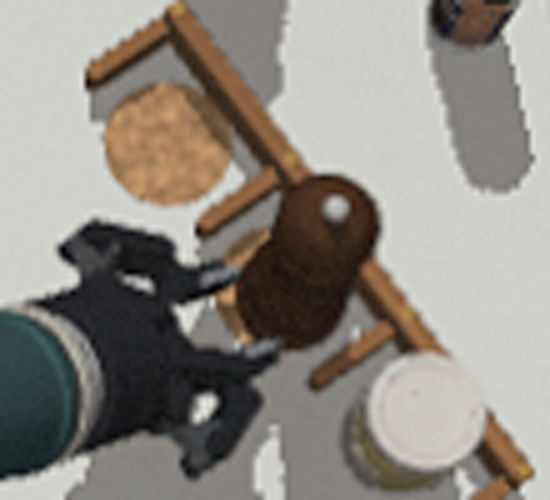

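The wrist force jumped to about 20 N against the push, so the mill has met the rail. It stands in bay 0 between the dividers, with its knob at (335,205) and its foot near (295,310). I'll back off along the path I came in on.

Call:
arm_command(
  steps=[
    {"travel": [-3, -3, 0], "angular": [0, 0, 0], "gripper": 0.4},
    {"travel": [-8, -8, 0], "angular": [0, 0, 0], "gripper": 0.4},
    {"travel": [-15, -15, 0], "angular": [0, 0, 0], "gripper": 0.4},
    {"travel": [-22, -22, 0], "angular": [0, 0, 0], "gripper": 0.4},
    {"travel": [-22, -22, 0], "angular": [0, 0, 0], "gripper": 0.4},
    {"travel": [-15, -25, 0], "angular": [0, 0, 0], "gripper": 0.4},
    {"travel": [-8, -30, 0], "angular": [0, 0, 0], "gripper": 0.4},
  ],
)

```text
time: 7.7
tcp_pos: [0.539, 0.0118, 0.0385]
orientation: [-1.769, 0.406, -1.534]
wrist_force: [1.0, 0.1, -0.3]
opening: 0.0342
```

```bash
python3 - <<'E'
from h import *
show()
B=ori(PSI-.18,.80)
plan([(W(-.33,.05,.18),B),(W(-.31,.1485,.08),B),(W(-.292,.1455,.016),B)],45)
E
```

```text
t 7.7 q [ 0.44  0.35  2.13 -0.96  1.04  0.78] tcp [0.539  0.0118 0.0385] rack [-0.2136  0.0117] y [ 0.23 -0.67 -0.71] z [ 0.95  0.33 -0.  ] F [ 1.   0.1 -0.3] op 0.034
[3.0, -37.0, 5.0] [-0.008, 0.009, -0.002]
[3.0, -37.0, 4.0] [-0.008, 0.009, -0.002]
[3.0, -37.0, 4.0] [-0.008, 0.009, -0.002]
[3.0, -37.0, 4.0] [-0.008, 0.009, -0.002]
[3.0, -37.0, 4.0] [-0.008, 0.009, -0.002]
--
[-18.0, 18.0, 25.0] [0.0, 0.0, 0.0]
[-18.0, 18.0, 25.0] [0.0, 0.0, 0.0]
[-18.0, 18.0, 25.0] [0.0, 0.0, 0.0]
[-18.0, 18.0, 25.0] [0.0, 0.0, 0.0]
--
[-17.0, 29.0, 0.0] [0.0, 0.0, 0.0]
[-17.0, 29.0, 0.0] [0.0, 0.0, 0.0]
--
```

Call:
arm_command(
  steps=[
    {"travel": [3, -37, 0], "angular": [-0.008, 0.009, 0], "gripper": 0.4},
    {"travel": [3, -37, 0], "angular": [-0.008, 0.009, 0], "gripper": 0.4},
    {"travel": [3, -37, 4], "angular": [-0.008, 0.009, 0], "gripper": 0.4},
    {"travel": [3, -37, 4], "angular": [-0.008, 0.009, 0], "gripper": 0.4},
    {"travel": [3, -37, 12], "angular": [-0.008, 0.009, 0], "gripper": 0.4},
    {"travel": [-18, 18, 25], "angular": [0, 0, 0], "gripper": 0.4},
    {"travel": [-18, 18, 25], "angular": [0, 0, 0], "gripper": 0.4},
    {"travel": [-18, 18, 25], "angular": [0, 0, 0], "gripper": 0.4},
  ],
)

```text
time: 8.5
tcp_pos: [0.5912, 0.1695, 0.1129]
orientation: [-1.757, 0.455, -1.572]
wrist_force: [0.1, -0.0, 0.2]
opening: 0.0343
```

```bash
python3 - <<'E'
from h import *
show()
B=ori(PSI-.18,.80)
plan([(W(-.31,.1485,.08),B),(W(-.292,.1455,.016),B)],40)
T=bot.capture('top'); S=bot.capture('side'); cv2.imwrite('pics/t5.png',T); cv2.imwrite('pics/s5.png',S)
im=[cv2.resize(S[80:250,200:370],None,fx=2.35,fy=2.35,interpolation=cv2.INTER_CUBIC),cv2.resize(T[140:310,230:400],None,fx=2.35,fy=2.35,interpolation=cv2.INTER_CUBIC)]
cv2.imwrite('pics/c5.png',cv2.convertScaleAbs(np.hstack(im),alpha=1.3))
E
```

```text
t 8.5 q [ 0.62  0.44  1.81 -0.76  1.3   0.71] tcp [0.5912 0.1695 0.1129] rack [-0.3327  0.1274] y [ 0.2  -0.68 -0.71] z [0.96 0.28 0.01] F [ 0.1 -0.   0.2] op 0.034
[-5.0, 18.0, 12.0] [-0.007, 0.001, -0.009]
[-5.0, 18.0, 12.0] [-0.007, 0.001, -0.009]
--
[-17.0, 29.0, 0.0] [0.0, 0.0, 0.0]
[-17.0, 29.0, 0.0] [0.0, 0.0, 0.0]
--
```

View pics/c5.png

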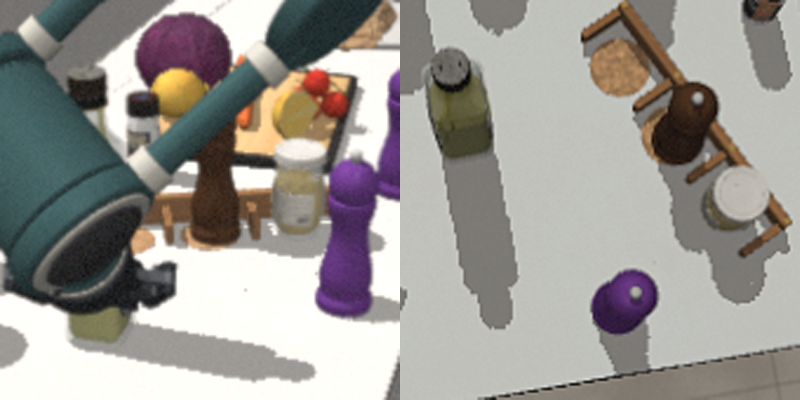

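The mill stands upright in bay 0 on its pad, near the rail: foot ~(678,150) in the right crop and ~(213,235) in the left. The bottle, jar and purple mill are unmoved. The bottle is next.

Call:
arm_command(
  steps=[
    {"travel": [-5, 18, 12], "angular": [-0.007, 0.001, -0.009], "gripper": 0.4},
    {"travel": [-5, 18, 12], "angular": [-0.007, 0.001, -0.009], "gripper": 0.4},
    {"travel": [-17, 29, 0], "angular": [0, 0, 0], "gripper": 0.4},
    {"travel": [-15, 26, 0], "angular": [0, 0, 0], "gripper": 0.4},
  ],
)

```text
time: 9.0
tcp_pos: [0.6241, 0.1432, 0.0171]
orientation: [-1.776, 0.451, -1.587]
wrist_force: [0.9, 0.3, 0.4]
opening: 0.0342
```

```bash
python3 - <<'E'
from h import *
show()
B=ori(PSI-.18,.80)
plan([(W(-.26,.1397,.016),B)],6)
E
```

```text
t 9.0 q [ 0.57  0.6   1.79 -0.83  1.2   0.79] tcp [0.6241 0.1432 0.0171] rack [-0.2948  0.1456] y [ 0.19 -0.69 -0.69] z [ 0.96  0.27 -0.  ] F [0.9 0.3 0.4] op 0.034
[4.0, 4.0, 0.0] [0.0, 0.0, 0.0]
[4.0, 4.0, 0.0] [0.0, 0.0, 0.0]
[4.0, 4.0, 0.0] [0.0, 0.0, 0.0]
[4.0, 4.0, 0.0] [0.0, 0.0, 0.0]
[4.0, 4.0, 0.0] [0.0, 0.0, 0.0]
[4.0, 4.0, 0.0] [0.0, 0.0, 0.0]
--
```

Call:
arm_command(
  steps=[
    {"travel": [4, 4, 0], "angular": [0, 0, 0], "gripper": 0.4},
    {"travel": [4, 4, 0], "angular": [0, 0, 0], "gripper": 0.4},
    {"travel": [4, 4, 0], "angular": [0, 0, 0], "gripper": 0.4},
    {"travel": [4, 4, 0], "angular": [0, 0, 0], "gripper": 0.4},
    {"travel": [4, 4, 0], "angular": [0, 0, 0], "gripper": 0.4},
    {"travel": [4, 4, 0], "angular": [0, 0, 0], "gripper": 0.4},
    {"travel": [4, 4, 0], "angular": [0, 0, 0], "gripper": 0.4},
    {"travel": [4, 4, 0], "angular": [0, 0, 0], "gripper": 0.4},
  ],
)

```text
time: 9.8
tcp_pos: [0.6355, 0.0974, 0.0222]
orientation: [-1.776, 0.451, -1.589]
wrist_force: [-1.9, 1.8, -1.4]
opening: 0.0344
```

```bash
python3 - <<'E'
from h import *
show()
plan([(W(-.16,.1205,.016),ori(PSI-.18,.80))],7)
T=bot.capture('top')
cv2.imwrite('pics/c6.png',cv2.convertScaleAbs(cv2.resize(T[140:240,190:370],None,fx=4,fy=4,interpolation=cv2.INTER_CUBIC),alpha=1.3))
E
```

```text
t 9.8 q [ 0.5   0.58  1.82 -0.87  1.16  0.77] tcp [0.6355 0.0974 0.0222] rack [-0.2485  0.1358] y [ 0.19 -0.69 -0.69] z [ 0.96  0.27 -0.  ] F [-1.9  1.8 -1.4] op 0.034
[4.0, 5.0, 0.0] [0.0, 0.0, 0.0]
[4.0, 5.0, 0.0] [0.0, 0.0, 0.0]
[4.0, 5.0, 0.0] [0.0, 0.0, 0.0]
[4.0, 5.0, 0.0] [0.0, 0.0, 0.0]
[4.0, 5.0, 0.0] [0.0, 0.0, 0.0]
[4.0, 5.0, 0.0] [0.0, 0.0, 0.0]
[4.0, 5.0, 0.0] [0.0, 0.0, 0.0]
[4.0, 5.0, 0.0] [0.0, 0.0, 0.0]
[4.0, 5.0, 0.0] [0.0, 0.0, 0.0]
[4.0, 5.0, 0.0] [0.0, 0.0, 0.0]
[4.0, 5.0, 0.0] [0.0, 0.0, 0.0]
[4.0, 5.0, 0.0] [0.0, 0.0, 0.0]
[4.0, 5.0, 0.0] [0.0, 0.0, 0.0]
--
```

View pics/c6.png

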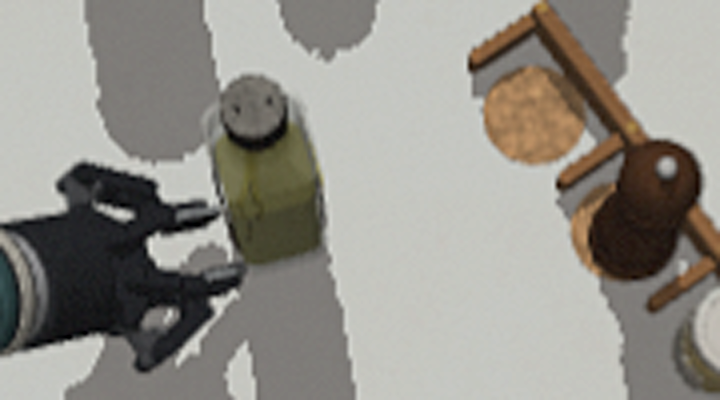

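Both fingertips touch the bottle's left face (at (215,210) and (240,270)), and the bottle is upright.

Call:
arm_command(
  steps=[
    {"travel": [4, 5, 0], "angular": [0, 0, 0], "gripper": 0.4},
    {"travel": [4, 5, 0], "angular": [0, 0, 0], "gripper": 0.4},
    {"travel": [4, 5, 0], "angular": [0, 0, 0], "gripper": 0.4},
    {"travel": [4, 5, 0], "angular": [0, 0, 0], "gripper": 0.4},
    {"travel": [4, 5, 0], "angular": [0, 0, 0], "gripper": 0.4},
    {"travel": [4, 5, 0], "angular": [0, 0, 0], "gripper": 0.4},
    {"travel": [4, 5, 0], "angular": [0, 0, 0], "gripper": 0.4},
  ],
)

```text
time: 10.55
tcp_pos: [0.6508, 0.0527, 0.02]
orientation: [-1.772, 0.446, -1.59]
wrist_force: [-0.8, 4.3, 2.6]
opening: 0.0344
```

```bash
cat > bt.py <<'E'
from h import *
mt=bot.camera_model('top')
def liq(im):
    h=cv2.cvtColor(im,cv2.COLOR_BGR2HSV); m=cv2.inRange(h,(22,70,40),(34,255,255)); m[:130]=0;m[260:]=0;m[:,:235]=0;m[:,360:]=0
    m=cv2.morphologyEx(m,cv2.MORPH_OPEN,np.ones((3,3))); n,_,st,c=cv2.connectedComponentsWithStats(m)
    i=1+np.argmax(st[1:,4]); return st[i],onplane(mt,c[i],.08)[:2]
a=liq(cv2.imread('pics/top0.png')); b=liq(bot.capture('top'))
print(a[0],b[0],'bottle raw',rackxy(a[1]).round(4),rackxy(b[1]).round(4),'now~',(rackxy(b[1])-rackxy(a[1])+rackxy((.645,.068))).round(4))
show()
E
python3 bt.py; python3 - <<'E'
from h import *
plan([(W(-.09,.105,.016),ori(PSI-.18,.80))],6)
E
```

```text
[243 173  24  34 594] [260 164  26  33 615] bottle raw [-0.2183  0.1323] [-0.1664  0.1312] now~ [-0.166   0.1305]
t 10.6 q [ 0.43  0.57  1.84 -0.92  1.11  0.75] tcp [0.6507 0.0515 0.0199] rack [-0.2006  0.1296] y [ 0.2  -0.69 -0.69] z [0.96 0.27 0.  ] F [ 0.4  0.9 -0.1] op 0.034
[4.0, 4.0, -0.0] [-0.0, -0.0, 0.0]
[4.0, 4.0, -0.0] [-0.0, -0.0, 0.0]
[4.0, 4.0, -0.0] [-0.0, -0.0, 0.0]
[4.0, 4.0, -0.0] [-0.0, -0.0, 0.0]
[4.0, 4.0, -0.0] [-0.0, -0.0, 0.0]
[4.0, 4.0, -0.0] [-0.0, -0.0, 0.0]
[4.0, 4.0, -0.0] [-0.0, -0.0, 0.0]
[4.0, 4.0, -0.0] [-0.0, -0.0, 0.0]
[4.0, 4.0, -0.0] [-0.0, -0.0, 0.0]
[4.0, 4.0, -0.0] [-0.0, -0.0, 0.0]
[4.0, 4.0, -0.0] [-0.0, -0.0, 0.0]
[4.0, 4.0, -0.0] [-0.0, -0.0, 0.0]
[4.0, 4.0, -0.0] [-0.0, -0.0, 0.0]
[4.0, 4.0, -0.0] [-0.0, -0.0, 0.0]
[4.0, 4.0, -0.0] [-0.0, -0.0, 0.0]
[4.0, 4.0, -0.0] [-0.0, -0.0, 0.0]
[4.0, 4.0, -0.0] [-0.0, -0.0, 0.0]
[4.0, 4.0, -0.0] [-0.0, -0.0, 0.0]
[4.0, 4.0, -0.0] [-0.0, -0.0, 0.0]
--
```

```bash
python3 - <<'E'
from h import *
plan([(W(-.14,.112,.017),ori(PSI-.26,.80))],7)
E
```

```text
[4.0, 5.0, -1.0] [-0.006, 0.006, 0.0]
[4.0, 5.0, -1.0] [-0.006, 0.006, 0.0]
[4.0, 5.0, -1.0] [-0.006, 0.006, 0.0]
[4.0, 5.0, -1.0] [-0.006, 0.006, 0.0]
[4.0, 5.0, -0.0] [-0.006, 0.006, 0.0]
[4.0, 5.0, -0.0] [-0.006, 0.006, 0.0]
[4.0, 5.0, -0.0] [-0.006, 0.006, 0.0]
[4.0, 5.0, -0.0] [-0.006, 0.006, 0.0]
[4.0, 5.0, -0.0] [-0.006, 0.006, 0.0]
[4.0, 5.0, -0.0] [-0.006, 0.006, 0.0]
--
```

Call:
arm_command(
  steps=[
    {"travel": [4, 5, -1], "angular": [-0.006, 0.006, 0], "gripper": 0.4},
    {"travel": [4, 5, -1], "angular": [-0.006, 0.006, 0], "gripper": 0.4},
    {"travel": [4, 5, -1], "angular": [-0.006, 0.006, 0], "gripper": 0.4},
    {"travel": [4, 5, -1], "angular": [-0.006, 0.006, 0], "gripper": 0.4},
    {"travel": [4, 5, -1], "angular": [-0.006, 0.006, 0], "gripper": 0.4},
    {"travel": [4, 5, -1], "angular": [-0.006, 0.006, 0], "gripper": 0.4},
  ],
)

```text
time: 11.2
tcp_pos: [0.6559, 0.011, 0.016]
orientation: [-1.77, 0.497, -1.627]
wrist_force: [0.2, 4.9, 2.0]
opening: 0.034
```

```bash
python3 bt.py; python3 - <<'E'
from h import *
plan([(W(-.11,.104,.017),ori(PSI-.26,.80))],7)
E
```

```text
[243 173  24  34 594] [278 159  25  33 619] bottle raw [-0.2183  0.1323] [-0.1258  0.1169] now~ [-0.1254  0.1162]
t 11.25 q [ 0.36  0.57  1.85 -0.93  1.1   0.75] tcp [0.6557 0.0098 0.016 ] rack [-0.1609  0.1159] y [ 0.16 -0.7  -0.69] z [0.98 0.22 0.  ] F [0.3 2.  0.3] op 0.034
[5.0, 5.0, 0.0] [-0.003, 0.002, 0.0]
[5.0, 5.0, 0.0] [-0.003, 0.002, 0.0]
[5.0, 5.0, 0.0] [-0.003, 0.002, 0.0]
[5.0, 5.0, 0.0] [-0.003, 0.002, 0.0]
[5.0, 5.0, 0.0] [-0.003, 0.002, 0.0]
[5.0, 5.0, 0.0] [-0.003, 0.002, 0.0]
[5.0, 5.0, 0.0] [-0.003, 0.002, 0.0]
[5.0, 5.0, 0.0] [-0.003, 0.002, 0.0]
--
```

Call:
arm_command(
  steps=[
    {"travel": [5, 5, -1], "angular": [-0.002, 0.002, 0], "gripper": 0.4},
    {"travel": [5, 5, -1], "angular": [-0.002, 0.002, 0], "gripper": 0.4},
    {"travel": [4, 5, -1], "angular": [-0.002, 0.002, 0], "gripper": 0.4},
    {"travel": [4, 5, -1], "angular": [-0.002, 0.002, 0], "gripper": 0.4},
    {"travel": [4, 5, -1], "angular": [-0.002, 0.002, 0], "gripper": 0.4},
    {"travel": [4, 5, -1], "angular": [0, 0, 0], "gripper": 0.4},
  ],
)

```text
time: 11.85
tcp_pos: [0.6583, -0.0326, 0.0132]
orientation: [-1.771, 0.513, -1.638]
wrist_force: [0.3, 4.5, 1.8]
opening: 0.0341
```

```bash
python3 bt.py; python3 - <<'E'
from h import *
plan([(W(-.068,.096,.017),ori(PSI-.14,.80))],6)
T=bot.capture('top')
cv2.imwrite('pics/c7.png',cv2.convertScaleAbs(cv2.resize(T[130:230,240:380],None,fx=5,fy=5,interpolation=cv2.INTER_CUBIC),alpha=1.3))
E
```

```text
[243 173  24  34 594] [297 155  24  34 631] bottle raw [-0.2183  0.1323] [-0.0851  0.099 ] now~ [-0.0847  0.0983]
t 11.9 q [ 0.3   0.56  1.87 -0.96  1.06  0.74] tcp [ 0.6579 -0.0337  0.0131] rack [-0.1207  0.0989] y [ 0.15 -0.7  -0.69] z [0.98 0.2  0.  ] F [0.8 0.7 0.8] op 0.034
[4.0, 4.0, 1.0] [0.008, -0.009, 0.0]
[4.0, 4.0, 1.0] [0.008, -0.009, 0.0]
[4.0, 4.0, 1.0] [0.008, -0.009, 0.0]
[4.0, 4.0, 1.0] [0.008, -0.009, 0.0]
[4.0, 4.0, 1.0] [0.008, -0.009, 0.0]
[4.0, 4.0, 1.0] [0.008, -0.009, 0.0]
[4.0, 4.0, 1.0] [0.008, -0.009, 0.0]
[4.0, 4.0, 1.0] [0.008, -0.009, 0.0]
[4.0, 4.0, 1.0] [0.008, -0.009, 0.0]
--
```

View pics/c7.png

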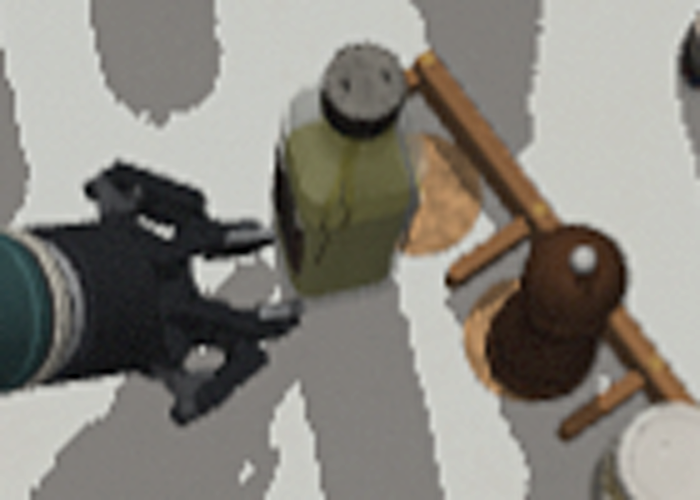

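The bottle is upright and aimed into the far bay: near foot corners ~(315,297) and (390,280), free pad behind it, near divider tip at (450,280) still clear. The mill is unchanged in bay 0.

Call:
arm_command(
  steps=[
    {"travel": [4, 4, 1], "angular": [0.008, -0.009, 0], "gripper": 0.4},
    {"travel": [4, 4, 1], "angular": [0.008, -0.009, 0], "gripper": 0.4},
    {"travel": [4, 4, 1], "angular": [0.008, -0.009, 0], "gripper": 0.4},
    {"travel": [4, 4, 1], "angular": [0.008, -0.009, 0], "gripper": 0.4},
    {"travel": [4, 4, 1], "angular": [0.008, -0.009, 0], "gripper": 0.4},
    {"travel": [3, 3, 1], "angular": [0.008, -0.009, 0], "gripper": 0.4},
  ],
)

```text
time: 12.55
tcp_pos: [0.6696, -0.0662, 0.0122]
orientation: [-1.78, 0.444, -1.579]
wrist_force: [-1.9, 3.2, 3.0]
opening: 0.0342
```

```bash
python3 bt.py; python3 - <<'E'
from h import *
plan([(W(-.068,.096,.017),ori(PSI-.14,.80))],4)
E
```

```text
[243 173  24  34 594] [309 147  25  35 640] bottle raw [-0.2183  0.1323] [-0.0483  0.0968] now~ [-0.0479  0.0961]
t 12.6 q [ 0.24  0.54  1.9  -1.04  0.99  0.69] tcp [ 0.6696 -0.0669  0.0123] rack [-0.0858  0.095 ] y [ 0.19 -0.69 -0.69] z [ 0.96  0.28 -0.01] F [-0.5  1.6  0.3] op 0.034
[3.0, 2.0, 1.0] [0.005, -0.003, 0.001]
[3.0, 2.0, 1.0] [0.005, -0.003, 0.001]
[3.0, 2.0, 1.0] [0.005, -0.003, 0.001]
[3.0, 2.0, 1.0] [0.005, -0.003, 0.001]
[3.0, 2.0, 1.0] [0.005, -0.003, 0.001]
--
```

Call:
arm_command(
  steps=[
    {"travel": [3, 3, 1], "angular": [0.005, -0.003, 0], "gripper": 0.4},
    {"travel": [3, 3, 1], "angular": [0.005, -0.003, 0], "gripper": 0.4},
  ],
)

```text
time: 12.8
tcp_pos: [0.6738, -0.0749, 0.0121]
orientation: [-1.777, 0.432, -1.572]
wrist_force: [-1.2, 3.8, 2.0]
opening: 0.0339
```

Call:
arm_command(
  steps=[
    {"travel": [3, 2, 1], "angular": [0.004, -0.003, 0], "gripper": 0.4},
  ],
)

```text
time: 12.9
tcp_pos: [0.6756, -0.0784, 0.0124]
orientation: [-1.777, 0.427, -1.568]
wrist_force: [-1.8, 2.1, -1.5]
opening: 0.0338
```

```bash
python3 bt.py
```

```text
[243 173  24  34 594] [314 144  24  35 641] bottle raw [-0.2183  0.1323] [-0.0339  0.0972] now~ [-0.0335  0.0965]
t 12.95 q [ 0.22  0.54  1.91 -1.06  0.97  0.68] tcp [ 0.6757 -0.079   0.0126] rack [-0.0723  0.0952] y [ 0.21 -0.69 -0.69] z [ 0.96  0.29 -0.  ] F [-0.9  0.5 -1. ] op 0.034
```

Call:
arm_command(
  steps=[
    {"travel": [2, 2, 0], "angular": [0, 0, 0], "gripper": 0.4},
  ],
)

```text
time: 13.05
tcp_pos: [0.6767, -0.0817, 0.0124]
orientation: [-1.777, 0.427, -1.568]
wrist_force: [-1.2, 3.8, -0.4]
opening: 0.0339
```

Call:
arm_command(
  steps=[
    {"travel": [2, 2, 0], "angular": [0, 0, 0], "gripper": 0.4},
  ],
)

```text
time: 13.15
tcp_pos: [0.6777, -0.0844, 0.0123]
orientation: [-1.777, 0.427, -1.568]
wrist_force: [-5.1, 8.9, 2.8]
opening: 0.0341
```

```bash
python3 bt.py
```

```text
[243 173  24  34 594] [316 142  25  37 656] bottle raw [-0.2183  0.1323] [-0.0284  0.0965] now~ [-0.028   0.0958]
t 13.2 q [ 0.21  0.54  1.91 -1.06  0.96  0.68] tcp [ 0.6776 -0.0843  0.0123] rack [-0.0666  0.0945] y [ 0.21 -0.69 -0.7 ] z [ 0.96  0.29 -0.  ] F [-2.7  4.4  1.3] op 0.034
```

Call:
arm_command(
  steps=[
    {"travel": [1, 1, 0], "angular": [0, 0, 0], "gripper": 0.4},
  ],
)

```text
time: 13.3
tcp_pos: [0.6778, -0.0846, 0.0121]
orientation: [-1.775, 0.429, -1.567]
wrist_force: [-9.1, 14.3, 8.3]
opening: 0.0343
```

Call:
arm_command(
  steps=[
    {"travel": [1, 1, 0], "angular": [0, 0, 0], "gripper": 0.4},
  ],
)

```text
time: 13.4
tcp_pos: [0.6777, -0.0846, 0.0122]
orientation: [-1.774, 0.43, -1.567]
wrist_force: [-7.9, 12.7, 5.8]
opening: 0.0342
```

Firmly stopped at about 15 N. I'll back out along the approach and check.

Call:
arm_command(
  steps=[
    {"travel": [-3, -3, 0], "angular": [0, 0, 0], "gripper": 0.4},
    {"travel": [-6, -6, 0], "angular": [0, 0, 0], "gripper": 0.4},
    {"travel": [-12, -14, 0], "angular": [0, 0, 0], "gripper": 0.4},
    {"travel": [-15, -22, 0], "angular": [0, 0, 0], "gripper": 0.4},
    {"travel": [-15, -25, 0], "angular": [0, 0, 0], "gripper": 0.4},
    {"travel": [-10, -28, 0], "angular": [0, 0, 0], "gripper": 0.4},
    {"travel": [-5, -30, 0], "angular": [0, 0, 0], "gripper": 0.4},
  ],
)

```text
time: 14.1
tcp_pos: [0.6335, 0.0502, 0.0533]
orientation: [-1.781, 0.434, -1.568]
wrist_force: [0.3, 0.5, -0.0]
opening: 0.0343
```

```bash
python3 bt.py; python3 - <<'E'
from h import *
T=bot.capture('top'); S=bot.capture('side'); cv2.imwrite('pics/t8.png',T); cv2.imwrite('pics/s8.png',S)
im=[cv2.resize(S[60:240,230:390],None,fx=2.5,fy=2.5,interpolation=cv2.INTER_CUBIC),cv2.resize(T[110:290,260:420],None,fx=2.5,fy=2.5,interpolation=cv2.INTER_CUBIC)]
cv2.imwrite('pics/c8.png',cv2.convertScaleAbs(np.hstack(im),alpha=1.3))
E
```

```text
[243 173  24  34 594] [316 142  25  37 654] bottle raw [-0.2183  0.1323] [-0.0286  0.0964] now~ [-0.0282  0.0957]
t 14.15 q [ 0.44  0.49  1.88 -0.9   1.13  0.7 ] tcp [0.6353 0.0545 0.0565] rack [-0.21    0.1169] y [ 0.21 -0.69 -0.7 ] z [ 0.96  0.29 -0.  ] F [0.2 1.6 0.8] op 0.034
```

View pics/c8.png

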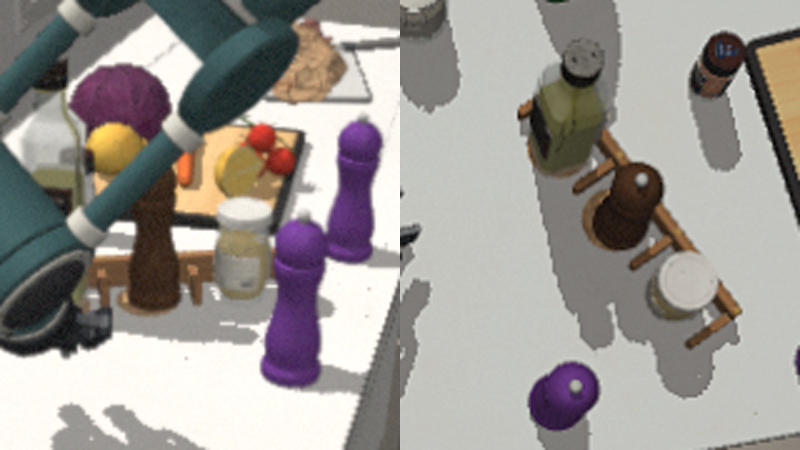

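Both stand upright in their bays: bottle foot on the far pad at ~(562,160), mill on the middle pad at ~(622,235), jar and purple mill unmoved. One numeric check of the mill foot follows, then a bit more clearance.

Call:
arm_command(
  steps=[
    {"travel": [0, -40, 0], "angular": [0, 0, 0], "gripper": 0.4},
    {"travel": [0, -40, 0], "angular": [0, 0, 0], "gripper": 0.4},
    {"travel": [0, -30, 0], "angular": [0, 0, 0], "gripper": 0.4},
    {"travel": [0, 0, 0], "angular": [0, 0, 0], "gripper": 0.4},
    {"travel": [0, 0, 0], "angular": [0, 0, 0], "gripper": 0.4},
  ],
)

```text
time: 14.75
tcp_pos: [0.6098, 0.1256, 0.1296]
orientation: [-1.786, 0.434, -1.568]
wrist_force: [-0.5, 0.9, -1.0]
opening: 0.034
```

```bash
python3 - <<'E'
from h import *
ms=bot.camera_model('side');mt=bot.camera_model('top')
S=lambda u,v,z:rackxy(onplane(ms,(230+u/2.5,60+v/2.5),z)).round(4)
l,r=S(128,295,.008),S(181,297,.008); print('mill foot l,r,mid',l,r,(l+r)/2,'bottom',S(154,312,0))
T=lambda u,v,z:rackxy(onplane(mt,(260+(u-400)/2.5,110+v/2.5),z)).round(4)
print('mill knob',T(642,182,.168),'bottle cap',T(583,57,.272))
t0=cv2.imread('pics/top0.png');t1=bot.capture('top');d=cv2.absdiff(t0,t1).max(2)
for n,(x,y,w,h) in dict(jar=(362,212,24,24),purple=(312,254,30,28),timer=(160,218,28,26),mug=(110,162,55,40),spice=(376,122,24,28)).items(): print(n,d[y:y+h,x:x+w].mean().round(1))
show()
E
```

```text
mill foot l,r,mid [-0.0357  0.0213] [-0.0465 -0.034 ] [-0.0411  -0.00635] bottom [-0.0611 -0.0033]
mill knob [-0.0295 -0.0054] bottle cap [-0.0335  0.0966]
jar 16.4
purple 11.9
timer 50.2
mug 11.2
spice 10.8
t 14.8 q [ 0.56  0.42  1.82 -0.8   1.3   0.65] tcp [0.61   0.1255 0.1296] rack [-0.2849  0.1251] y [ 0.2  -0.69 -0.69] z [ 0.96  0.29 -0.01] F [-0.5  0.4 -0.4] op 0.034
```

```bash
python3 - <<'E'
from h import *
T=cv2.imread('pics/t8.png');S=bot.capture('side')
mt=bot.camera_model('top');ms=bot.camera_model('side')
a=np.linspace(0,2*np.pi,60)
for im,m,ox,oy in((S,ms,0,0),(T,mt,0,0)):pass
def crop(im,m,x,y):
    k=7;c=cv2.resize(im[y:y+70,x:x+56],None,fx=k,fy=k,interpolation=cv2.INTER_CUBIC);c=cv2.convertScaleAbs(c,alpha=1.4)
    for cx,col in ((-.029,(0,255,0)),(-.039,(0,0,255))):
        P=[W(cx+.029*np.cos(t),-.004+.029*np.sin(t),.002) for t in a]
        q=((proj(m,P)-[x,y]+.5)*k).astype(int);cv2.polylines(c,[q],True,col,1)
    return c
cv2.imwrite('pics/c9.png',np.hstack([crop(S,ms,264,130),crop(T,mt,322,165)]))
E
python3 - <<'E'
from h import *
ms=bot.camera_model('side');a=np.linspace(0,2*np.pi,90)
def ext(im,box,cen):
    x,y,w,h=box; hsv=cv2.cvtColor(im,cv2.COLOR_BGR2HSV)[y:y+h,x:x+w]
    m=((hsv[...,2]<85)&(hsv[...,1]>85)&(hsv[...,0]<20)).astype(np.uint8)
    n,l,st,c=cv2.connectedComponentsWithStats(m); i=1+np.argmax(st[1:,4]); print('mask',x+st[i,0],x+st[i,0]+st[i,2]-1,'bottom',y+st[i,1]+st[i,3]-1,'area',st[i,4])
    for cx in cen:
        q=proj(ms,[np.r_[cx[:2]+.029*np.array([np.cos(t),np.sin(t)]),.0] for t in a]); print(rackxy(cx).round(3),'l,r',q[:,0].min().round(1),q[:,0].max().round(1),'bottom',q[:,1].max().round(1))
ext(cv2.imread('pics/side0.png'),(285,150,45,90),[np.array([.510,.021])])
for f in('s5','s8'): ext(cv2.imread(f'pics/{f}.png'),(275,150,38,45),[W(-.029,-.004,0),W(-.036,-.004,0),W(-.043,-.004,0)])
E
```

```text
mask 285 316 bottom 227 area 1352
[-0.234 -0.01 ] l,r 291.8 316.9 bottom 228.8
mask 275 312 bottom 183 area 744
[-0.029 -0.004] l,r 279.5 301.1 bottom 184.2
[-0.036 -0.004] l,r 279.8 301.5 bottom 185.6
[-0.043 -0.004] l,r 280.1 301.9 bottom 186.9
mask 275 312 bottom 184 area 762
[-0.029 -0.004] l,r 279.5 301.1 bottom 184.2
[-0.036 -0.004] l,r 279.8 301.5 bottom 185.6
[-0.043 -0.004] l,r 280.1 301.9 bottom 186.9
```

```bash
python3 -c "
from bench import bot
print(bot.close_job())"
```

```text
the job is handed in; nothing more can be done
None
```

I pushed the pepper mill into the middle bay and the oil bottle into the far bay, sliding both low down with the leaned-back, part-closed fingers. The job was handed in at about 15 s on the robot's clock, with the arm backed well clear.

**Last checks**
- **Contact with the rail:** the wrist force rose to about 20 N for the mill and up to 19 N for the bottle, so both were stopped by the rail. Both stayed below the 40 N limit.
- **Position and upright:** the last picture I viewed shows both standing upright on their pads. The mill's knob is 29.5 mm in front of the rail. The bottle cap measures 33.5 mm, and its body about 28 mm from the liquid.
- **Mill foot:** this is less certain. Different picks put it between 29 and 41 mm from the rail, where touching means 29 mm. I relied on the contact force and the knob.
- **Other things:** image differences show the jar, spice jar, mug and near purple mill unchanged. The kitchen timer's difference was large; I put this down to the arm covering it in the top view. I did not confirm the timer is unmoved, but the planned paths kept the arm clear of it and the force readings showed no unexpected contact.

I could not view the final overlay picture because the limit of 12 had been reached, so I checked the mill's foot with a numeric mask in the side pictures instead.

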